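# Lift the loaded sleeve carrier and hold it level for inspection

### The arm

A 7-joint arm with a two-finger parallel gripper is mounted at the origin on the work surface. World frame = base frame: x ahead of the robot, y to its left, z up, the work surface at z = 0. Lengths are in m, angles in rad, forces in N, time in s.
With the tool pointing down it reaches from about 0.4 to 0.85 m from the base axis. Payload 10.4 kg.
Tool frame: the origin (TCP) lies midway between the tips of the shut fingers; the grasp point (between the pads) lies 19 mm behind it; z points along the fingers, y is the line along which they close (so a half turn about z gives the same grasp; the last joint's range is limited). The gripper opens to 87 mm and grips with 3 to 60 N. Pads are 19 mm wide; open, the fingers measure 117 mm over their backs; the gripper's body (75 mm by 190 mm) begins 51 mm behind the grasp point.
Start: joints at [-1.23, 0.332, -0.065, 1.46, 0.022, 1.35, -0.088], TCP at [0.222, 0.584, 0.202] pointing down, gripper open.
Joint ranges: [-2.6, 2.6], [-0.5, 2.12], [-1.47, 1.34], [0.16, 2.42], [-1.27, 4.41], [0.06, 2.06], [-2.6, 2.6]. Speed limits (rad/s): [2.22, 2.22, 2.79, 2.79, 3.14, 3.14, 3.14].

### API

Orientations are given as a unit quaternion [x, y, z, w].
In Python, from bench import r gives the robot as it stands.
- The arm moves only by the tool apply_moves, never from a script. Its argument "steps" is a list of rows, each a list of 7 numbers: the turn, a rotation vector about the tool's x, y, z in rad, then the shift along the tool's x, y, z in mm, then the opening, from -1 (shut) to 1 (fully open). In form: [[ax, ay, az, x, y, z, claw], ...]. A call has 1 to 20 rows; each row is the pose to reach, as a shift and turn from the pose commanded when the call began, along the tool's axes at that moment; what a row does not reach only later rows make up. A row lasts 1/12 s, in which the tool goes at most 41.7 mm and 7.16 degrees, less where a joint would pass 70% of its speed; a pose out of reach is approached as far as the arm can. A call with a gripper value outside its range is refused whole. The fingers move at their own pace and stop on an object; "force" is the grip in N (left out, the last holds). Time passes only in rows, so rows that repeat a pose let the fingers close. It gives the time, the measured TCP pose, the force, the opening and the grip force at its end, in the units of the state.
- r.read_state(): the state, without advancing time (a new reading comes with each control period).
- r.camera(name): name is "scene" or "top" or "wrist"; returns a dict with "pixels" (480x640x3 uint8, red, green, blue), "z_map" (480x640 float32, m along the optical axis (not along the pixel's ray), 0 where there is no reading), "fovy" (degrees; the focal length in pixels is half the picture's height over the tangent of half this angle, whatever the lens; pixels are square), "cx", "cy" (the principal point, pixels), "position" and "orientation" of the camera in the world. Camera axes: x right, y down, z forward; pixel columns grow to the right and rows downward; lengths in m; the calibration is good to about 2 mm. A picture is of the moment at which its call begins.
- r.close_job(): hands the job in; it is judged then, once.
The state is a dict: "time": time; "joint_positions": joint angles; "joint_vel": joint speeds; "joint_torque": joint torques, N m; "ee_pos": TCP position; "eef_rot": TCP orientation; "ft_force": force on the tool from outside, world axes, zero at the start; "torque": the same for the moment, N m; "width": finger opening in m; "grip_force": force on a finger pad.
Only numpy, scipy, OpenCV 4.12 (cv2) and the standard library are available. Lean on these libraries where they do the work, as an engineer would, in place of code of your own. Each camera call takes 0.05 s, during which the arm holds its last target. There are 200 camera calls.

### The job

Take the sleeve carrier by its red handle, gently (its plastic is thin: squeeze with no more than about 40 N), and lift it straight up out of the blue cradle with both valve sleeves standing on it, keeping it level and not touching the sleeves. Hold it steady and level about 10 cm above where it rested, over the cradle, for three seconds so that the undersides can be inspected, and finish still holding it there: do not put it down or let go. Leave the two white plastic boxes, the spare sleeve and the wrench where they lie.

Things in the scene. Friction and masses are not known exactly. Their poses are not given: they have to be found in the camera images.
- carrier: Loose aluminium carrier, about 0.28 kg (0.22 to 0.34): flat plate 80 mm (its x) by 190 mm (its y), 6 mm thick, with two 34 mm through holes at y = +-55 mm, each under one standing sleeve; four pins 10 mm high round each sleeve keep it in place. Two upright end posts at y = +-89 mm (14 x 8 mm) carry a straight red handle bar. Origin: centre of the plate's underside; z up. It starts lying in the cradle, its axes parallel to the cradle's.
- handle (a point): Middle of the carrier's red handle bar, 104 mm above the carrier's origin. The bar runs along the carrier's y for 186 mm, is 14 mm wide (carrier's x) and 16 mm high, free all round between the end posts; its underside is 45 mm or more above the sleeves. Thin-walled plastic: grip with 40 N or less per finger (about 30 N carries the load without slipping); it cracks well above that.
- cradle: Fixed blue cradle on the bench, 100 mm (x) by 230 mm (y). Two end blocks carry the carrier's underside 40 mm above the bench; low guide lips with 3.5 mm play all round reach 13 mm above that support, so the carrier comes out straight up. A white light panel lies between the blocks. Origin: centre of its underside, on the bench; z up.
- bronze_sleeve: Loose brass-coloured valve sleeve standing on the carrier, on either of its two places: outer diameter 50 mm, a 55 mm collar at the top, 45 mm high, open bore, about 0.26 kg (0.21 to 0.32), the heavier of the two. Origin: centre of its underside; z along its axis, up.
- steel_sleeve: Loose bright steel valve sleeve standing on the carrier's other place: outer diameter 50 mm, 38 mm high, open bore, about 0.16 kg (0.13 to 0.19). Origin: centre of its underside; z along its axis, up.
- box_left: Bystander: closed milky-white plastic parts box with a red dot on the lid, 67 x 67 mm, 46 mm high, on the bench beyond the cradle's +y end. Origin: centre of its underside.
- box_right: Bystander: same milky-white box beyond the cradle's -y end. Origin: centre of its underside.
- spare_sleeve: Bystander: steel sleeve, 50 mm diameter, 38 mm high, standing on the bench beyond the cradle's far (+x) side. Origin: centre of its underside.
- wrench: Bystander: steel wrench 160 mm long lying on the bench beyond the cradle's far (+x) side. Origin: under the middle of its length.
Things that resemble listed ones, but are neither listed nor needed, are in the scene too. Leave any turquoise look-alike of the bronze_sleeve alone. Of the things shaped like the carrier, the aluminium one is meant.

How it is judged:
By the outcome, as a careful person would: the job done as asked, in the order asked, and still so for the second after the job is handed in, while the arm keeps its last pose, push and grip.
It also fails if it takes over 34 s, if anything falls off the work surface, if the arm or the gripper's body presses on something with over 40 N, if the wrist force passes 120 N, or if a joint passes its speed limit or range.

## Working session

There is one attempt and no reset: what is moved stays moved. The work goes in short steps, Python scripts to look and compute and a tool call to move; the robot and the scene stay as the last step left them, time stands still between calls to the robot, and variables do not carry over. Pictures are saved under pics/ and viewed, at most 10 in all, crops included, and the job is handed in when it is done.

Besides the shell and the picture viewer there is one more tool, called after "Emit:" in YAML: its name, and indented under it one key for each argument. apply_moves: Moves the arm, as the interface text tells. Its arguments: {"type":"object","properties":{"steps":{"type":"array","items":{"type":"array","items":{"type":"number"}}},"force":{"type":"number"}},"required":["steps"]}

```bash
mkdir -p pics; cat > h.py <<'E'
import numpy as np,cv2
from bench import r
from scipy.spatial.transform import Rotation as R
def shot(n,f):
    c=r.camera(n); cv2.imwrite(f'pics/{f}.png',c['pixels'][:,:,::-1]); np.savez(f'pics/{f}.npz',**c); return c
def pts(c):
    f=240/np.tan(np.radians(float(c['fovy']))/2); z=c['z_map']; v,u=np.mgrid[:480,:640]
    p=np.stack([(u-c['cx'])/f*z,(v-c['cy'])/f*z,z],-1)
    return p@R.from_quat(c['orientation']).as_matrix().T+c['position']
E
python3 - <<'E'
from h import *
for n in('top','scene'):
    c=shot(n,n+'0'); print(n,c['position'],c['orientation'],c['fovy'],c['cx'],c['cy'])
print(r.read_state())
E
```

```text
top [3.42096106e-01 5.78017089e-05 1.39437435e+00] [-0.70324517  0.70385695 -0.06392854  0.07710233] 45.73856062390737 316.1640352979592 239.38460032467628
scene [1.46823244 0.01336256 1.1563174 ] [ 0.65655402  0.67139549 -0.24205289 -0.24408053] 47.38379558118801 314.3485179756631 238.3561620822851
{'time': 0.1, 'joint_positions': array([-1.22956329,  0.3328279 , -0.06473305,  1.46082528,  0.02159465,
        1.34986648, -0.08847681]), 'joint_vel': array([-0.00102698,  0.00086343, -0.00069596, -0.00292661, -0.00110626,
       -0.00016167, -0.00065789]), 'joint_torque': array([ 4.81563420e-04, -6.24547219e+01,  2.39968265e-02, -3.90716708e+01,
       -6.16309955e-02,  3.65384202e-02,  9.50044455e-05]), 'ee_pos': array([0.22227011, 0.58376922, 0.20153688]), 'eef_rot': array([ 1.80879458e-01,  9.83505080e-01, -6.08773509e-04, -9.33558244e-05]), 'ft_force': array([ 0.1866171 ,  0.39818322, -0.93509099]), 'torque': array([ 0.00858046,  0.01210387, -0.01945169]), 'grip_force': 0.0, 'width': 0.08676518717088536}
```

View pics/top0.png

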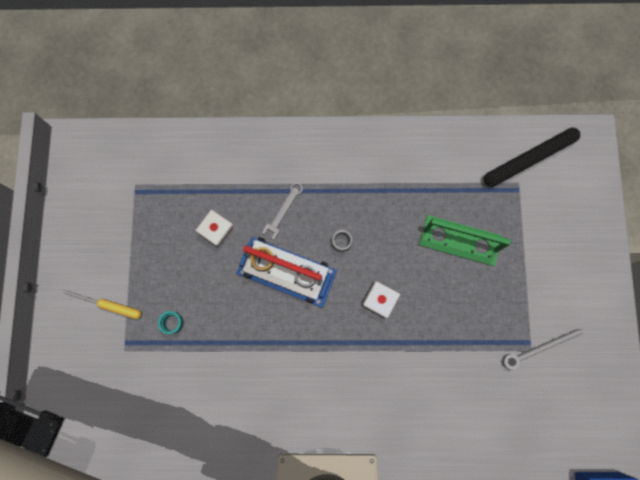

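View pics/scene0.png

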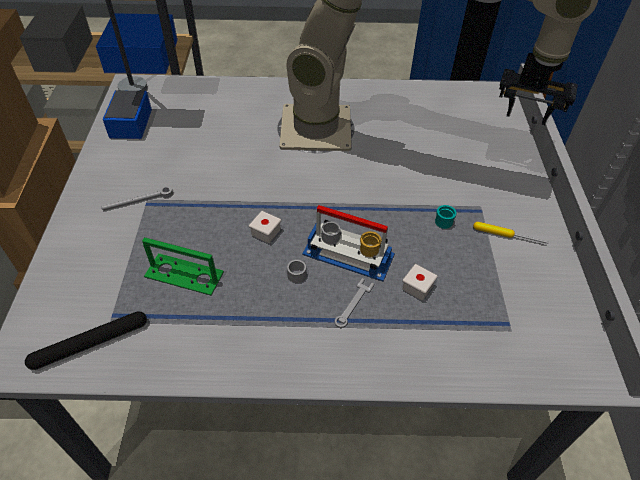

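The top view shows the carrier with its red handle from about (245,250) to (320,278). The bronze sleeve is at (263,260), the +y end, and the steel sleeve at (307,277). The green look-alike is off to the right.

```bash
python3 - <<'E'
from h import *
s=r.read_state(); M=R.from_quat(s['eef_rot']).as_matrix(); print(M.round(3))
for n in('top0','scene0'):
    c=dict(np.load(f'pics/{n}.npz')); P=pts(c); h=cv2.cvtColor(c['pixels'],cv2.COLOR_RGB2HSV).astype(int)
    red=((h[...,0]<8)|(h[...,0]>172))&(h[...,1]>150)&(h[...,2]>60)&(P[...,2]>.13)&(P[...,2]<.2)&(P[...,0]>.3)
    q=P[red]; print(n,len(q),np.percentile(q[:,2],[5,50,95]))
    q=q[abs(q[:,2]-np.percentile(q[:,2],80))<.008]
    (cx,cy),(w,l),a=cv2.minAreaRect((q[:,:2]*1000).astype(np.float32)); b=cv2.boxPoints(((cx,cy),(w,l),a))
    m=q[:,:2].mean(0); d=np.linalg.svd(q[:,:2]-m,full_matrices=False)[2][0]; d*=np.sign(d[1])
    print(cx,cy,w,l,a,'mean',m,'dir',d,np.degrees(np.arctan2(-d[0],d[1])))
    # sleeves, blue cradle
    for nm,k in(('blue',(abs(h[...,0]-110)<12)&(h[...,1]>130)&(P[...,2]>.02)&(P[...,2]<.08)),('brass',(abs(h[...,0]-20)<8)&(h[...,1]>120)&(P[...,2]>.06)&(P[...,2]<.12))):
        k&=(P[...,0]>.35)&(P[...,0]<.75)&(abs(P[...,1])<.3); 
        if k.sum()>5: print(nm,k.sum(),cv2.minAreaRect((P[k][:,:2]*1000).astype(np.float32)),P[k][:,2].max())
E
```

```text
[[-0.935  0.356 -0.   ]
 [ 0.356  0.935 -0.001]
 [-0.    -0.001 -1.   ]]
top0 433 [0.14669764 0.15093657 0.1548495 ]
542.64111328125 99.23206329345703 182.70318603515625 14.215706825256348 68.61148071289062 mean [0.54275629 0.10155159] dir [0.36681048 0.93029569] -21.5190450566987
blue 164 ((533.2125854492188, 101.71188354492188), (215.2932891845703, 77.05428314208984), 68.07180786132812) 0.05869278115449594
brass 116 ((560.4176635742188, 151.56402587890625), (51.39946746826172, 47.522037506103516), 11.484149932861328) 0.09954707094498971
scene0 498 [0.13883657 0.1480332  0.15274906]
543.3237915039062 98.75077056884766 184.63534545898438 21.4271240234375 68.31221771240234 mean [0.54634994 0.09860487] dir [0.36687417 0.93027057] -21.522968046829906
blue 262 ((557.9257202148438, 94.19461059570312), (217.94944763183594, 82.81661224365234), 70.39141845703125) 0.055854138500230466
brass 338 ((565.7796020507812, 150.62933349609375), (52.35893630981445, 53.666683197021484), 4.448083877563477) 0.09480796329664343
```

Emit:
apply_moves:
  steps:
    - [0, 0, 0.03, -9, -7, 0, 1]
    - [0, 0, 0.095, -28, -20, -1, 1]
    - [0, 0, 0.19, -57, -40, -2, 1]
    - [0, 0, 0.285, -85, -60, -4, 1]
    - [0, 0, 0.396, -118, -83, -5, 1]
    - [0, 0, 0.507, -151, -106, -6, 1]
    - [0, 0, 0.617, -184, -129, -8, 1]
    - [0, 0, 0.728, -218, -152, -9, 1]
    - [0, 0, 0.839, -251, -175, -11, 1]
    - [0, 0, 0.95, -284, -199, -12, 1]
    - [0, 0, 1.061, -317, -222, -13, 1]
    - [0, 0, 1.171, -350, -245, -15, 1]
    - [0, 0, 1.282, -383, -268, -16, 1]
    - [0, 0, 1.377, -412, -288, -17, 1]
    - [0, 0, 1.456, -435, -305, -18, 1]
    - [0, 0, 1.52, -454, -318, -19, 1]
    - [0, 0, 1.567, -468, -328, -20, 1]
    - [0, 0, 1.583, -473, -331, -20, 1]
    - [0, 0, 1.583, -473, -331, -20, 1]
    - [0, 0, 1.583, -473, -331, -20, 1]
  force: 30

```text
time: 1.77
ee_pos: [0.546, 0.1076, 0.222]
eef_rot: [0.826, 0.563, -0.0, -0.0]
ft_force: [0.2, 0.5, 0.3]
width: 0.0868
grip_force: 0.0
```

```bash
python3 - <<'E'
from h import *
s=r.read_state(); M=R.from_quat(s['eef_rot']).as_matrix(); print(M.round(3),s['time'],s['ee_pos'],s['joint_positions'].round(2))
c=shot('wrist','w1'); P=pts(c); h=cv2.cvtColor(c['pixels'],cv2.COLOR_RGB2HSV).astype(int)
red=((h[...,0]<8)|(h[...,0]>172))&(h[...,1]>150)&(h[...,2]>60)&(P[...,2]>.13)&(P[...,2]<.2)
q=P[red];q=q[abs(q[:,2]-np.percentile(q[:,2],90))<.004]
print(len(q),np.percentile(q[:,2],[5,50,95]),cv2.minAreaRect((q[:,:2]*1000).astype(np.float32)))
m=q[:,:2].mean(0);d=np.linalg.svd(q[:,:2]-m,full_matrices=False)[2][0];print(m,d*np.sign(d[1]))
E
```

```text
[[ 0.365  0.931 -0.001]
 [ 0.931 -0.365  0.001]
 [ 0.    -0.001 -1.   ]] 1.7667 [0.54604012 0.10755664 0.22195353] [-0.68  0.17  0.46  1.64 -0.08  1.35 -0.58]
2359 [0.15070945 0.15197475 0.15310707] ((547.2789306640625, 108.2484130859375), (160.71435546875, 12.170613288879395), 68.42935180664062)
[0.54845072 0.11161337] [0.36772054 0.92993634]
```

View pics/w1.png

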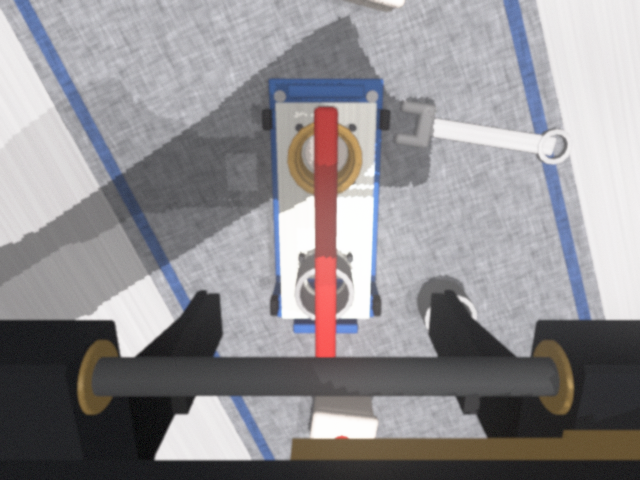

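The wrist view shows the bar vertical at column 325, midway between the open fingers, with the bronze sleeve at (325,158) and the steel one at (325,285). The offset is about 1 mm sideways and 2 mm along the bar. I'll correct both while descending.

Emit:
apply_moves:
  steps:
    - [0, 0, 0, 0, 0, 8, 1]
    - [0, 0, 0, -1, 1, 22, 1]
    - [0, 0, 0, -2, 1, 40, 1]
    - [0, 0, 0, -2, 1, 58, 1]
    - [0, 0, 0, -2, 1, 74, 1]
    - [0, 0, 0, -2, 1, 86, 1]
    - [0, 0, 0, -2, 1, 94, 1]
    - [0, 0, 0, -2, 1, 97, 1]
    - [0, 0, 0, -2, 1, 97, 1]
    - [0, 0, 0, -2, 1, 97, 1]
    - [0, 0, 0, -2, 1, 97, 0.5]
    - [0, 0, 0, -2, 1, 97, 0.1]
    - [0, 0, 0, -2, 1, 97, -0.2]
    - [0, 0, 0, -2, 1, 97, -0.5]
    - [0, 0, 0, -2, 1, 97, -0.8]
    - [0, 0, 0, -2, 1, 97, -1]
    - [0, 0, 0, -2, 1, 97, -1]
    - [0, 0, 0, -2, 1, 97, -1]
    - [0, 0, 0, -2, 1, 97, -1]
    - [0, 0, 0, -2, 1, 97, -1]
  force: 32

```text
time: 3.48
ee_pos: [0.5468, 0.1042, 0.1252]
eef_rot: [0.827, 0.562, 0.0, -0.0]
ft_force: [-0.4, -0.5, 0.2]
width: 0.0284
grip_force: 0.0
```

Not closed yet, so wait.

Emit:
apply_moves:
  steps:
    - [0, 0, 0, 0, 0, 0, -1]
    - [0, 0, 0, 0, 0, 0, -1]
    - [0, 0, 0, 0, 0, 0, -1]
    - [0, 0, 0, 0, 0, 0, -1]
    - [0, 0, 0, 0, 0, 0, -1]
    - [0, 0, 0, 0, 0, 0, -1]
    - [0, 0, 0, 0, 0, 0, -1]
    - [0, 0, 0, 0, 0, 0, -1]

```text
time: 4.15
ee_pos: [0.5467, 0.1043, 0.1253]
eef_rot: [0.827, 0.563, -0.0, -0.0]
ft_force: [-3.3, 0.9, 2.1]
width: 0.0131
grip_force: 32.0
```

```bash
python3 - <<'E'
from h import *
s=r.read_state(); print(s)
E
```

```text
{'time': 4.15, 'joint_positions': array([-0.66195056,  0.24769624,  0.45355997,  1.76620577, -0.11800172,
        1.15462389, -0.54851274]), 'joint_vel': array([ 0.00032547,  0.00103042,  0.00108855, -0.00022075,  0.00059955,
        0.00126432, -0.00062459]), 'joint_torque': array([ 8.08364600e-01, -4.75785506e+01,  5.56561142e+00, -3.68780708e+01,
        4.05730074e-01, -1.19145278e+00, -2.72806326e-03]), 'ee_pos': array([0.5467255 , 0.10434169, 0.12527446]), 'eef_rot': array([ 8.26784835e-01,  5.62518278e-01, -3.29851978e-05, -1.49851045e-04]), 'ft_force': array([-3.30967417,  0.92891797,  2.0735506 ]), 'torque': array([ 0.09855488,  0.95244709, -0.05406301]), 'grip_force': 32.02569901943207, 'width': 0.013135344768431197}
```

Emit:
apply_moves:
  steps:
    - [0, 0, 0, 0, 0, -0.5, -1]
    - [0, 0, 0, 0, 0, -1, -1]
    - [0, 0, 0, 0, 0, -2, -1]
    - [0, 0, 0, 0, 0, -3, -1]
    - [0, 0, 0, 0, 0, -4, -1]
    - [0, 0, 0, 0, 0, -5, -1]
    - [0, 0, 0, 0, 0, -6, -1]
    - [0, 0, 0, 0, 0, -6, -1]
    - [0, 0, 0, 0, 0, -6, -1]
    - [0, 0, 0, 0, 0, -6, -1]

```text
time: 4.98
ee_pos: [0.5468, 0.1043, 0.1312]
eef_rot: [0.827, 0.562, 0.0, -0.0]
ft_force: [0.7, 1.2, -6.2]
width: 0.0133
grip_force: 32.0
```

```bash
cat > chk.py <<'E'
from h import *
import sys
s=r.read_state(); M=R.from_quat(s['eef_rot']).as_matrix()
print(s['time'],s['ee_pos'],s['ft_force'],'F tool',(M.T@s['ft_force']).round(2),'T tool',(M.T@s['torque']).round(3),s['grip_force'],s['width'])
c0=dict(np.load('pics/scene0.npz'))
for n in('scene','top'):
    c=shot(n,n+sys.argv[1])
    for nm,cc in(('now',c),('start',dict(np.load(f'pics/{n}0.npz')))):
        P=pts(cc);h=cv2.cvtColor(cc['pixels'],cv2.COLOR_RGB2HSV).astype(int)
        red=((h[...,0]<8)|(h[...,0]>172))&(h[...,1]>150)&(h[...,2]>60)&(P[...,2]>.13)&(P[...,2]<.3)&(P[...,0]>.4)
        red=cv2.erode(red.astype(np.uint8),np.ones((3,3)))>0
        q=P[red]; t=(q[:,:2]-[.543,.099])@[.367,.93]; k=np.polyfit(t,q[:,2],1) if len(t)>9 else None
        print(n,nm,len(t),'slope,z',k)
c=np.load(f'pics/scene{sys.argv[1]}.npz')['pixels']; cv2.imwrite(f'pics/crop{sys.argv[1]}.png',cv2.resize(c[130:310,250:450],(800,720))[:600,:,::-1])
E
python3 chk.py 1
```

```text
4.9833 [0.54684607 0.1042659  0.13121212] [ 0.67693732  1.22322711 -6.24456157] F tool [1.39 0.18 6.24] T tool [ 0.047 -0.13   0.009] 31.97544515132904 0.013341379109546483
scene now 158 slope,z [-0.00148943  0.15416719]
scene start 296 slope,z [-5.39237580e-05  1.48121969e-01]
top now 59 slope,z [-0.04631667  0.15493414]
top start 215 slope,z [-0.00234747  0.15124049]
```

View pics/crop1.png

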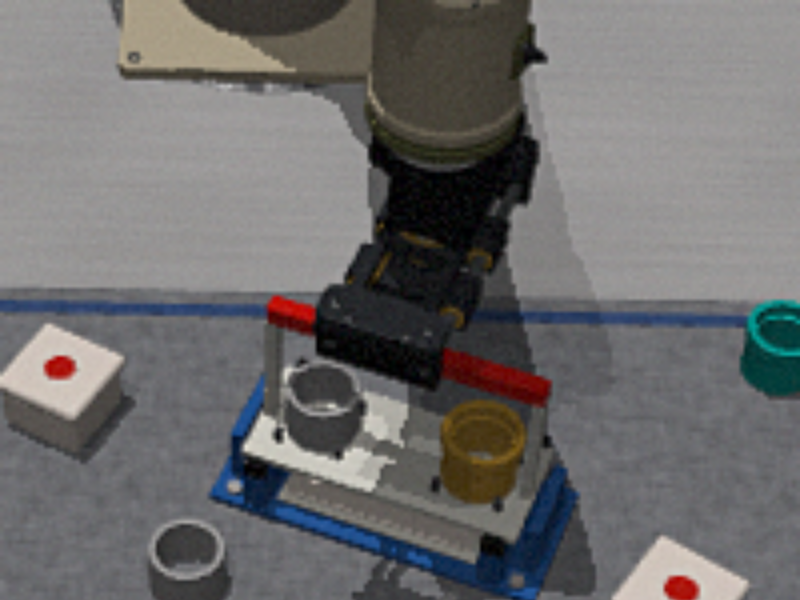

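The crop shows the carrier lifted evenly by 6 mm, with both sleeves upright on it. I'll carry on slowly to clear the lips, then recheck the tilt.

Emit:
apply_moves:
  steps:
    - [0, 0, 0, 0, 0, -1, -1]
    - [0, 0, 0, 0, 0, -3, -1]
    - [0, 0, 0, 0, 0, -5, -1]
    - [0, 0, 0, 0, 0, -7, -1]
    - [0, 0, 0, 0, 0, -9, -1]
    - [0, 0, 0, 0, 0, -11, -1]
    - [0, 0, 0, 0, 0, -13, -1]
    - [0, 0, 0, 0, 0, -14, -1]
    - [0, 0, 0, 0, 0, -14, -1]
    - [0, 0, 0, 0, 0, -14, -1]
    - [0, 0, 0, 0, 0, -14, -1]

```text
time: 6.0
ee_pos: [0.5467, 0.1042, 0.1451]
eef_rot: [0.827, 0.562, -0.0, -0.0]
ft_force: [-0.6, -0.1, -6.7]
width: 0.0137
grip_force: 32.0
```

```bash
python3 chk.py 2 | grep -v start
```

```text
6.0 [0.54674865 0.10424342 0.14511542] [-0.64127486 -0.10567927 -6.71033688] F tool [-0.33 -0.56  6.71] T tool [ 0.005 -0.133 -0.019] 31.97526454925537 0.013660777012808186
scene now 156 slope,z [0.00441043 0.16860026]
top now 60 slope,z [0.04561305 0.17422024]
```

Emit:
apply_moves:
  steps:
    - [0, 0, 0, 0, 0, -1, -1]
    - [0, 0, 0, 0, 0, -3, -1]
    - [0, 0, 0, 0, 0, -7, -1]
    - [0, 0, 0, 0, 0, -12, -1]
    - [0, 0, 0, 0, 0, -17, -1]
    - [0, 0, 0, 0, 0, -23, -1]
    - [0, 0, 0, 0, 0, -29, -1]
    - [0, 0, 0, 0, 0, -35, -1]
    - [0, 0, 0, 0, 0, -41, -1]
    - [0, 0, 0, 0, 0, -47, -1]
    - [0, 0, 0, 0, 0, -53, -1]
    - [0, 0, 0, 0, 0, -59, -1]
    - [0, 0, 0, 0, 0, -65, -1]
    - [0, 0, 0, 0, 0, -70, -1]
    - [0, 0, 0, 0, 0, -74, -1]
    - [0, 0, 0, 0, 0, -77, -1]
    - [0, 0, 0, 0, 0, -79, -1]
    - [0, 0, 0, 0, 0, -80, -1]
    - [0, 0, 0, 0, 0, -80, -1]
    - [0, 0, 0, 0, 0, -80, -1]
  force: 36

```text
time: 7.77
ee_pos: [0.5467, 0.1043, 0.225]
eef_rot: [0.827, 0.563, -0.0, -0.0]
ft_force: [0.0, -0.3, -5.7]
width: 0.0132
grip_force: 36.0
```

```bash
sed -i 's/130:310,250:450/100:280,250:450/' chk.py; python3 chk.py 3 | grep -v start
```

```text
7.7667 [0.54671955 0.10426143 0.22502331] [ 0.00930868 -0.31873473 -5.68136562] F tool [-0.29  0.13  5.68] T tool [ 0.039 -0.139 -0.006] 35.97508728504181 0.01324735843149052
scene now 168 slope,z [-0.00114579  0.24798664]
top now 67 slope,z [0.00725509 0.25194128]
```

View pics/crop3.png

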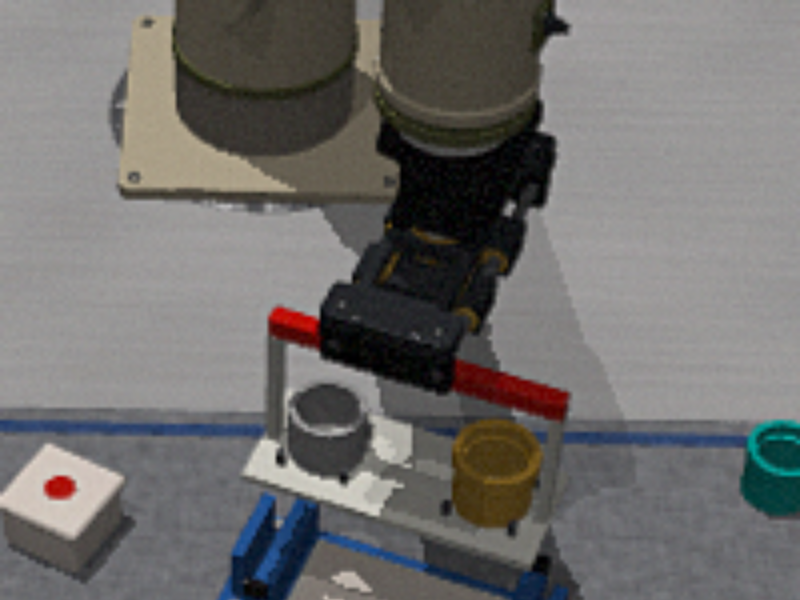

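The crop shows the carrier level, 100 mm up, with both sleeves standing on it over the cradle. Now hold for more than 3 s.

Emit:
apply_moves:
  steps:
    - [0, 0, 0, 0, 0, 0, -1]
    - [0, 0, 0, 0, 0, 0, -1]
    - [0, 0, 0, 0, 0, 0, -1]
    - [0, 0, 0, 0, 0, 0, -1]
    - [0, 0, 0, 0, 0, 0, -1]
    - [0, 0, 0, 0, 0, 0, -1]
    - [0, 0, 0, 0, 0, 0, -1]
    - [0, 0, 0, 0, 0, 0, -1]
    - [0, 0, 0, 0, 0, 0, -1]
    - [0, 0, 0, 0, 0, 0, -1]
    - [0, 0, 0, 0, 0, 0, -1]
    - [0, 0, 0, 0, 0, 0, -1]
    - [0, 0, 0, 0, 0, 0, -1]
    - [0, 0, 0, 0, 0, 0, -1]
    - [0, 0, 0, 0, 0, 0, -1]
    - [0, 0, 0, 0, 0, 0, -1]
    - [0, 0, 0, 0, 0, 0, -1]
    - [0, 0, 0, 0, 0, 0, -1]
    - [0, 0, 0, 0, 0, 0, -1]
    - [0, 0, 0, 0, 0, 0, -1]

```text
time: 9.53
ee_pos: [0.5469, 0.1042, 0.2252]
eef_rot: [0.827, 0.562, 0.0, -0.0]
ft_force: [-0.0, 0.6, -6.7]
width: 0.0135
grip_force: 36.0
```

Emit:
apply_moves:
  steps:
    - [0, 0, 0, 0, 0, 0, -1]
    - [0, 0, 0, 0, 0, 0, -1]
    - [0, 0, 0, 0, 0, 0, -1]
    - [0, 0, 0, 0, 0, 0, -1]
    - [0, 0, 0, 0, 0, 0, -1]
    - [0, 0, 0, 0, 0, 0, -1]
    - [0, 0, 0, 0, 0, 0, -1]
    - [0, 0, 0, 0, 0, 0, -1]
    - [0, 0, 0, 0, 0, 0, -1]
    - [0, 0, 0, 0, 0, 0, -1]
    - [0, 0, 0, 0, 0, 0, -1]
    - [0, 0, 0, 0, 0, 0, -1]
    - [0, 0, 0, 0, 0, 0, -1]
    - [0, 0, 0, 0, 0, 0, -1]
    - [0, 0, 0, 0, 0, 0, -1]
    - [0, 0, 0, 0, 0, 0, -1]
    - [0, 0, 0, 0, 0, 0, -1]
    - [0, 0, 0, 0, 0, 0, -1]
    - [0, 0, 0, 0, 0, 0, -1]
    - [0, 0, 0, 0, 0, 0, -1]

```text
time: 11.2
ee_pos: [0.5469, 0.1042, 0.2252]
eef_rot: [0.827, 0.562, 0.0, -0.0]
ft_force: [0.7, 0.0, -6.3]
width: 0.0132
grip_force: 36.0
```

Emit:
apply_moves:
  steps:
    - [0, 0, 0, 0, 0, 0, -1]
    - [0, 0, 0, 0, 0, 0, -1]
    - [0, 0, 0, 0, 0, 0, -1]
    - [0, 0, 0, 0, 0, 0, -1]
    - [0, 0, 0, 0, 0, 0, -1]
    - [0, 0, 0, 0, 0, 0, -1]
    - [0, 0, 0, 0, 0, 0, -1]
    - [0, 0, 0, 0, 0, 0, -1]
    - [0, 0, 0, 0, 0, 0, -1]
    - [0, 0, 0, 0, 0, 0, -1]

```text
time: 12.03
ee_pos: [0.5468, 0.1042, 0.2252]
eef_rot: [0.827, 0.563, 0.0, -0.0]
ft_force: [0.6, 0.0, -5.4]
width: 0.0131
grip_force: 36.0
```

```bash
python3 chk.py 4 | grep -v start
```

```text
12.0333 [0.54683491 0.10424995 0.22523424] [ 0.59702643  0.02299823 -5.37897156] F tool [0.24 0.55 5.38] T tool [ 0.002 -0.141 -0.006] 35.975250005722046 0.013096434842108814
scene now 170 slope,z [-0.00066659  0.24844127]
top now 71 slope,z [0.01038366 0.25252636]
```

View pics/scene4.png

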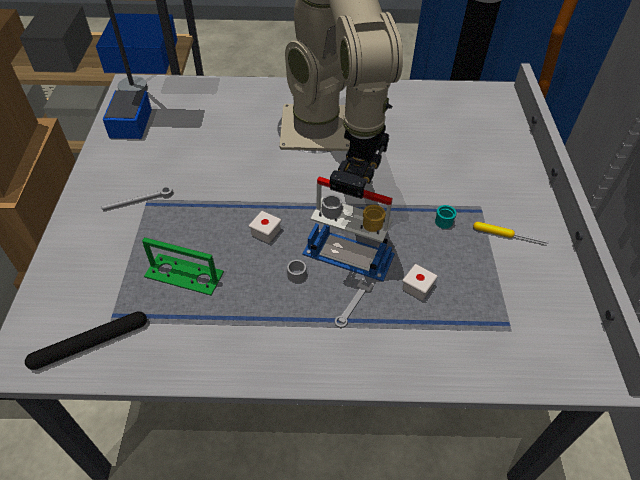

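The carrier, at about (350,215), is still level over the cradle with both sleeves on it. The boxes, spare sleeve and wrench haven't moved.

```bash
python3 -c "
from bench import r
print(r.close_job())"
```

```text
the job is handed in; nothing more can be done
None
```

The job is handed in: the arm is still holding the carrier level about 10 cm above where it rested, both sleeves standing on it, after more than 4 s steady at 36 N grip, and the boxes, spare sleeve and wrench are where they lay.

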